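# Amber light for the grazing-light stand

### The arm

A 6-joint arm with a two-finger parallel gripper is mounted at the origin on a cart in front of the work surface, level with it; the furniture and walls round the work are solid. World frame = base frame: x ahead of the robot, y to its left, z up, the work surface at z = 0. Lengths are in m, angles in rad, forces in N, time in s.
With the tool pointing down it reaches from about 0.275 to 0.85 m from the base axis. Payload 5.2 kg.
Tool frame: the origin (TCP) lies on the centre line of the jaws, within the pads' length; the fingertips stand 19 mm ahead of it and the grasp point (between the pads) is the TCP; x points along the fingers, y is the direction in which the jaws open and shut, and the axes are right-handed (so a half turn about x gives the same grasp; the last joint's range is limited). The gripper opens to 85 mm and grips with 20 to 120 N. Pads are 22 mm wide; open, the fingers measure 114 mm over their backs; the gripper's body (76 mm by 85 mm) begins 54 mm behind the grasp point. The pads swing forward as they close: fully open they stand 13 mm farther back than shut.
Start: joints at [0.984, 0.259, 1.535, -0, 1.348, -0.203], TCP at [0.206, 0.51, 0.229] pointing down, gripper open.
Joint ranges: [-3.14, 3.14], [-0.91, 2.08], [0.19, 2.58], [-1.22, 4.36], [0.22, 2.71], [-3.12, 3.12]. Speed limits (rad/s): [2.57, 2.57, 3.14, 3.14, 3.14, 3.14].

### API

Orientations are given as a 3x3 rotation matrix whose columns are the frame's x, y, z axes.
In Python, from plant import bot gives the robot as it stands.
- The arm moves only by the shell command python3 -m inch 'ROWS' [OPENING] [FORCE]. ROWS is JSON, a list of rows, each a list of 2 entries, a list of its own where there are three numbers: the shift along the tool's x, y, z in mm, then the turn about the tool's x in degrees. A call has 1 to 8 rows; each row is the pose to reach, as a shift and turn from the pose commanded when the call began, along the tool's axes at that moment; what a row does not reach only later rows make up. A row lasts 1/8 s, in which the tool goes at most 62.5 mm and 10.7 degrees, less where a joint would pass 70% of its speed; a pose out of reach is approached as far as the arm can. A call with a gripper value outside its range is refused whole. OPENING is the closure in counts, from 0 (fully open) to 255 (shut), set as the call begins (- or left out, the last holds). The fingers move at their own pace and stop on an object; FORCE is the grip in N (left out, the last holds). Time passes only in rows, so rows that repeat a pose let the fingers close. It gives the time, the measured TCP pose, the force and the opening at its end, in the units of the state.
- bot.get_state(): the state, without advancing time (a new reading comes with each control period).
- bot.read_camera(name): name is "side" or "top"; returns a dict with "pixels" (384x512x3 uint8, red, green, blue), "fx", "fy", "cx", "cy" (pixels), "R" (3x3) and "t" (3): a world point X has camera coordinates R X + t. Camera axes: x right, y down, z forward; pixel columns grow to the right and rows downward; lengths in m; the calibration is good to about 2 mm. A picture is of the moment at which its call begins. There is no depth.
- bot.hand_in(): hands the job in, once; it reports no verdict.
The state is a dict: "time": time; "joint_pos": joint angles; "joint_velocities": joint speeds; "tau": joint torques, N m; "position": TCP position; "ee_rot": TCP orientation; "force": force on the tool from outside, world axes, zero at the start; "ft_torque": the same for the moment, N m; "gripper_width": finger opening in m.
Only numpy, scipy, OpenCV 4.12 (cv2) and the standard library are available. Lean on these libraries where they do the work, as an engineer would, in place of code of your own. Each camera call takes 0.05 s, during which the arm holds its last target.

### The job

The open tray on the lamp stand's sample table holds light-sensitive coated dies that may only be looked at in amber light. With a fingertip on the knurled rim, turn the filter wheel click by click until the amber filter has clicked into the light path, without touching the wheel's glass faces; only then push the shutter knob, without pinching it, fully across to its open end. Do not lift or shift the tray, the black can, the eye loupe or the tweezers.

Things in the scene. Friction and masses are not known exactly. Their poses are not given: they have to be found in the camera images.
- illuminator: grazing-light lamp stand, 265 x 130 mm, fixed. Origin on the bench under the wheel's centre; x to its rear (lamp house), y to the left seen from the front (robot side), z up. In x: lamp house 28 to 88 mm (72 high), bearing plate 18 to 24 (top at z 110), wheel -6 to 6, front bracket -18 to -10 (top at z 84), nozzle, shutter guide -89 to -78 (top at z 67), sample table -171 to -109 (top at z 30).
- rim_top (a point): fixed point: the top of the upright wheel's knurled rim, 124 mm above the bench, midway in its 12 mm width. Rim radius 52 mm; the axis runs along the stand's x, 52 mm straight below this point. The upper half of the rim is free all round: press down on it with a fingertip (5 to 15 N) and stroke along the stand's y. About 2 N along the rim carries it over a click point.
- filter_wheel (a joint): wheel angle, rad, endless; 0 or any whole turn (6.283) = amber in the light path. Grows clockwise seen from the front: top of the rim to the stand's -y (right). Clicks at multiples of 1.047; a spring plunger draws the free wheel home from up to nearly half a step off. Starts 1 to 5 clicks above 0. Cells clockwise from amber: clear, green, grey, blue, dark blank; windows 22 mm, bright rings.
- amber_window (a point): centre of the amber (orange-yellow) filter, 31 mm from the wheel's axis; turns with the wheel
- light_path (a point): fixed point: where the light passes the wheel, straight below the wheel's axis, behind the nozzle, 41 mm above the bench; the filter that stands here is in use (and is hidden by the bracket)
- shutter (a joint): travel of the black shutter blade in front of the nozzle, m: 0 = closed, 0.036 = fully open at its end stop; slides along the stand's +y (left as seen from the front); about 1.5 N moves it, it stays where it is left
- shutter_knob (a point): centre of the top of the red shutter knob: upright, right half round with 6 mm radius, left half flat-sided, from 70 to 94 mm above the bench; moves with the shutter. Push it from its right side to the left
- waffle_b: open black die tray, 51 x 51 x 10 mm, loose on the sample table; origin at the centre of its underside
- objective_can: black screw-lid can, 41 mm across, 59 mm high, loose, standing to the right of the stand; origin at the centre of its underside
- loupe: black eye loupe, 35 mm across, 30 mm high, loose, standing to the left of the stand; origin at the centre of its underside
- tweezers_b: tweezers with red grips, 14 x 118 x 11 mm, loose, lying to the right of the sample table; origin at the centre of the underside
- filter_disc: the wheel inside its knurled rim: two faces with the six glass filters, 2.5 mm lower than the rim all round and 0.7 mm proud of it on either side, so that a pinch across the wheel touches them. Not to be touched. Origin at the wheel's centre; turns with the wheel
- knob_flat: the flat left half of the D-shaped shutter knob (13 mm wide across the stand's x, its flat 6.5 mm left of the knob's centre). Pushing the knob open from the right never touches it; a pinch or a push from the left does, and fails the run. Moves with the shutter; origin in the shutter blade

How it is judged:
By the outcome, as a careful person would: the job done as asked, in the order asked, and still so for the second after the job is handed in, with the robot touching nothing.
It also fails if it takes over 72 s, if anything falls off the work surface, if the arm or the gripper's body presses on something with over 40 N, if the wrist force passes 120 N, or if a joint passes its speed limit or range.

## Working session

There is one attempt and no reset: what is moved stays moved. The work goes in short steps, Python scripts to look and compute and a shell command to move; the robot and the scene stay as the last step left them, time stands still between calls to the robot, and variables do not carry over. Pictures are saved under pics/ and viewed, and the job is handed in when it is done.

```bash
mkdir -p pics; ls; python3 - <<'E'
from plant import bot
import cv2,numpy as np
s=bot.get_state()
print({k:np.round(v,3).tolist() for k,v in s.items()})
for n in("side","top"):
    c=bot.read_camera(n); cv2.imwrite(f"pics/{n}0.png",cv2.resize(c["pixels"][:,:,::-1],None,fx=1.5,fy=1.5,interpolation=cv2.INTER_CUBIC))
    print(n,c["fx"],c["fy"],c["cx"],c["cy"],np.round(c["R"],4).tolist(),np.round(c["t"],4).tolist())
E
```

```text
pics
{'time': 0.0, 'joint_pos': [0.984, 0.259, 1.536, -0.0, 1.348, -0.203], 'joint_velocities': [0.001, -0.002, 0.001, 0.002, 0.0, -0.002], 'tau': [-0.001, -44.603, -29.057, -0.0, 0.011, 0.0], 'position': [0.206, 0.51, 0.228], 'ee_rot': [[-0.001, 0.374, 0.927], [-0.002, 0.927, -0.374], [-1.0, -0.002, -0.0]], 'force': [0.001, 0.003, -0.552], 'ft_torque': [-0.029, 0.064, 0.013], 'gripper_width': 0.085}
side 498.416508289928 498.416508289928 261.6062249888195 185.9106838918929 [[-0.9271, -0.3748, 0.0023], [-0.1253, 0.3041, -0.9444], [0.3533, -0.8758, -0.3289]] [0.5886, 0.1695, 0.7454]
top 359.29532045272475 359.29532045272475 252.5612803834219 195.4681127911176 [[0.0018, -0.9999, 0.0118], [-0.995, -0.003, -0.0994], [0.0995, -0.0115, -0.995]] [0.0813, 0.6146, 0.8863]
```

View pics/side0.png

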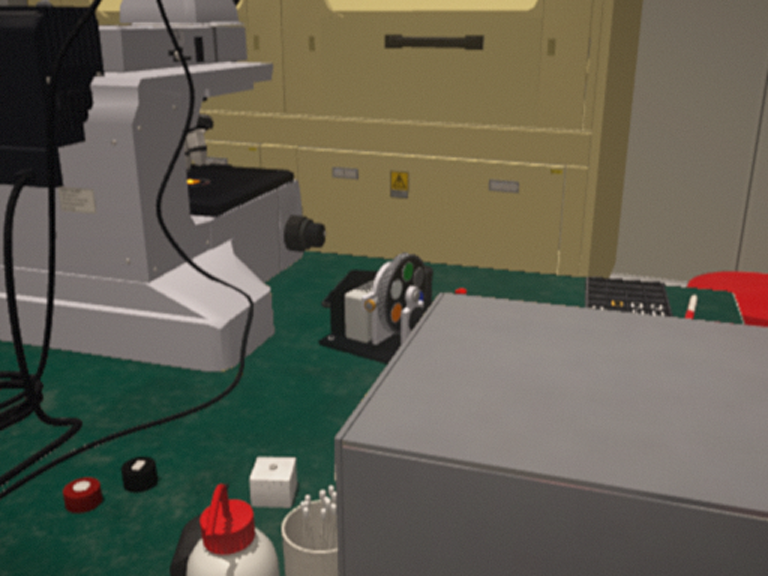

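View pics/top0.png

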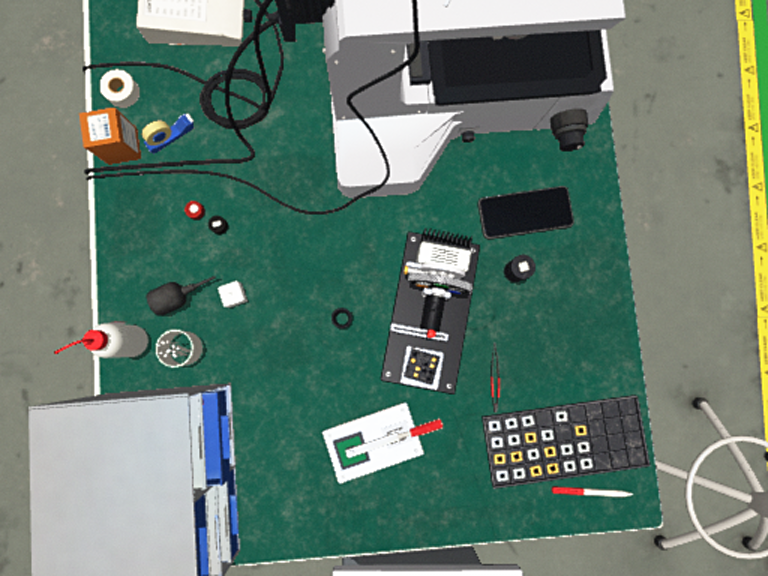

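```bash
cat > h.py <<'E'
from plant import bot
import cv2,numpy as np
def crop(n,x0,y0,w,h,f,name,grid=10):
    c=bot.read_camera(n); im=c["pixels"][y0:y0+h,x0:x0+w,::-1]
    im=cv2.resize(im,None,fx=f,fy=f,interpolation=cv2.INTER_CUBIC)
    for u in range(x0,x0+w,grid):
        cv2.putText(im,str(u),((u-x0)*f,9),0,.3,(255,255,0),1); cv2.line(im,((u-x0)*f,10),((u-x0)*f,14),(255,255,0),1)
    for v in range(y0,y0+h,grid):
        cv2.putText(im,str(v),(0,(v-y0)*f+4),0,.3,(255,255,0),1)
    cv2.imwrite("pics/"+name,im); return c
def ray(c,u,v,z):
    R=np.array(c["R"]);t=np.array(c["t"]);o=-R.T@t
    d=R.T@np.array([(u-c["cx"])/c["fx"],(v-c["cy"])/c["fy"],1]); return o+d*(z-o[2])/d[2]
def proj(c,X):
    p=np.array(c["R"])@np.array(X)+np.array(c["t"]); return np.array([c["fx"]*p[0]/p[2]+c["cx"],c["fy"]*p[1]/p[2]+c["cy"]])
E
python3 - <<'E'
from h import *
crop("top",245,145,110,130,5,"t1.png")
crop("side",210,160,110,85,7,"s1.png")
E
```

```text
(no output)
```

View pics/t1.png

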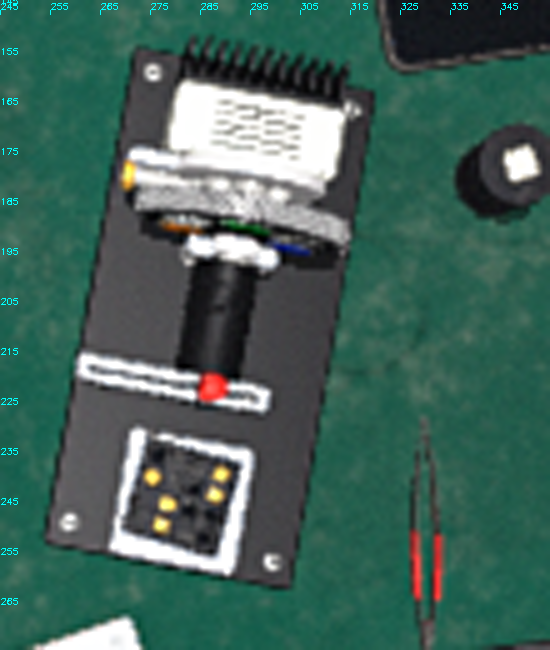

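View pics/s1.png

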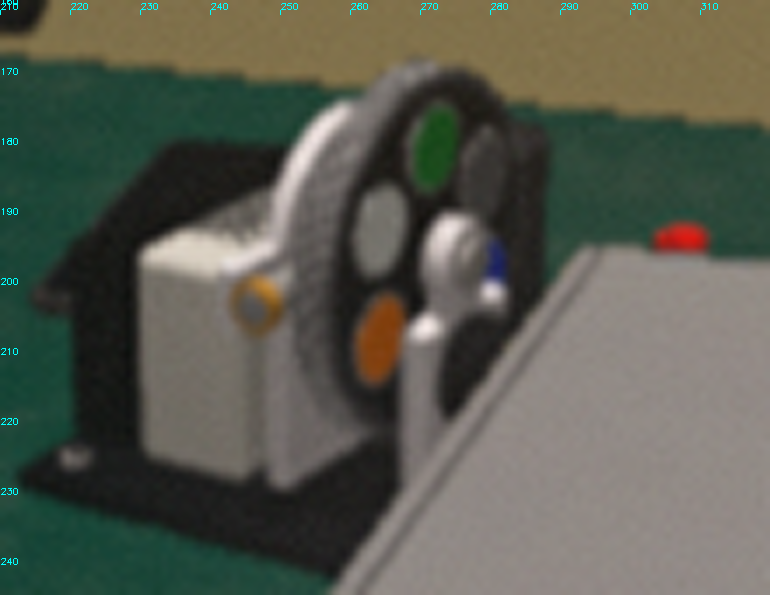

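```bash
cat >> h.py <<'E'
E
python3 - <<'E'
from h import *
c=bot.read_camera("top"); s=bot.read_camera("side")
px=np.array([(272,154.4),(320,163.4),(303.4,262.6),(254,253.6)])
for z in (0,.006,.01):
    P=np.array([ray(c,*p,z) for p in px]); print(z,np.round(P[:,:2],4).tolist())
    print([round(float(np.linalg.norm(P[i]-P[(i+1)%4])),4) for i in range(4)], [round(float(np.degrees(np.arctan2(*(P[a]-P[b])[1::-1]))),2) for a,b in ((0,3),(1,2),(0,1),(3,2))], P.mean(0))
z=.006
P=np.array([ray(c,*p,z) for p in px])
th=np.arctan2(*((P[0]-P[3])+(P[1]-P[2]))[1::-1])
th2=np.arctan2(*((P[0]-P[1])+(P[3]-P[2]))[1::-1])-np.pi/2
print("yaw",np.degrees(th),np.degrees(th2))
def comp(p,q):
    A=[];b=[]
    for cam,uv in((c,p),(s,q)):
        R=np.array(cam["R"]);t=np.array(cam["t"])
        n=np.array([(uv[0]-cam["cx"])/cam["fx"],(uv[1]-cam["cy"])/cam["fy"]])
        for i in(0,1): A.append(R[i]-n[i]*R[2]); b.append(n[i]*t[2]-t[i])
    return np.linalg.lstsq(np.array(A),np.array(b),rcond=None)[0]
# red knob masks
for cam,n,box in((c,"top",(280,215,295,230)),(s,"side",(295,185,315,197))):
    h=cv2.cvtColor(cam["pixels"],cv2.COLOR_RGB2HSV); m=((h[...,0]<8)|(h[...,0]>172))&(h[...,1]>150)&(h[...,2]>100)
    mm=np.zeros_like(m);x0,y0,x1,y1=box;mm[y0:y1,x0:x1]=m[y0:y1,x0:x1];yy,xx=np.nonzero(mm);print(n,xx.min(),xx.max(),yy.min(),yy.max(),xx.mean(),yy.mean())
# rim: left/right ends of rim in top view; hub
print("knob",ray(c,287.2,222,.094), ray(s,307,192.5,.094))
E
```

```text
0 [[0.7276, 0.0308], [0.7038, -0.0971], [0.443, -0.0496], [0.4659, 0.0785]]
[0.1301, 0.2651, 0.1301, 0.266] [-10.32, -10.32, 79.45, 79.85] [ 0.58507994 -0.00935733  0.        ]
0.006 [[0.7263, 0.0312], [0.7027, -0.0959], [0.4435, -0.0487], [0.4663, 0.0786]]
[0.1293, 0.2634, 0.1293, 0.2643] [-10.32, -10.32, 79.45, 79.85] [ 0.58468588 -0.008703    0.006     ]
0.01 [[0.7255, 0.0315], [0.7019, -0.0951], [0.4438, -0.0481], [0.4665, 0.0786]]
[0.1287, 0.2623, 0.1287, 0.2632] [-10.32, -10.32, 79.45, 79.85] [ 0.58442317 -0.00826679  0.01      ]
yaw -10.320537106246936 -10.349643817523267
top 285 290 219 224 287.0 221.74074074074073
side 304 310 192 195 307.08 193.68
knob [0.545378   0.00177222 0.094     ] [ 0.54628732 -0.0011361   0.094     ]
```

```bash
cat >> h.py <<'E'
th=np.radians(-10.33)
O=np.array([0.6263,-0.0165,0])
ex=np.array([np.cos(th),np.sin(th),0]);ey=np.array([-np.sin(th),np.cos(th),0]);ez=np.array([0,0,1.])
def W(x,y,z): return O+x/1000*ex+y/1000*ey+z/1000*ez
E
python3 - <<'E'
from h import *
for n,box in(("top",(245,145,110,130,5)),("side",(210,160,110,85,7))):
    c=crop(n,*box,"x.png"); im=cv2.imread("pics/x.png");x0,y0,_,_,f=box
    def dr(X,col):
        p=proj(c,X);q=((p-[x0,y0])*f+f/2).astype(int);cv2.circle(im,tuple(int(a) for a in q),1,col,-1)
    for a in np.radians(np.arange(0,360,4)):
        for x in(-6,6): dr(W(x,52*np.sin(a),72+52*np.cos(a)),(0,0,255))
    for k in range(6):
        a=np.radians(60*k);dr(W(-6.7,31*np.sin(a),72+31*np.cos(a)),(0,255,255))
    for x in(-89,-78):
        for y in range(-40,70,4): dr(W(x,y,67),(255,0,255))
    for x in(-171,-109):
        for y in range(-31,32,3): dr(W(x,y,30),(255,255,0))
    for y in np.arange(-65,66,5):
        for x in (-174.5,90.5): dr(W(x,y,3),(0,255,0))
    dr(W(0,0,124),(255,0,0));dr(W(-83.5,0,94),(255,0,0))
    cv2.imwrite(f"pics/ov_{n}.png",im)
E
```

```text
(no output)
```

View pics/ov_top.png

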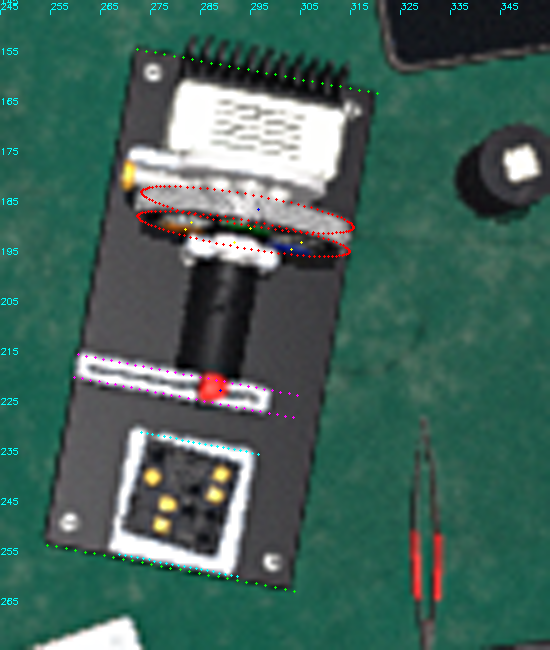

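View pics/ov_side.png

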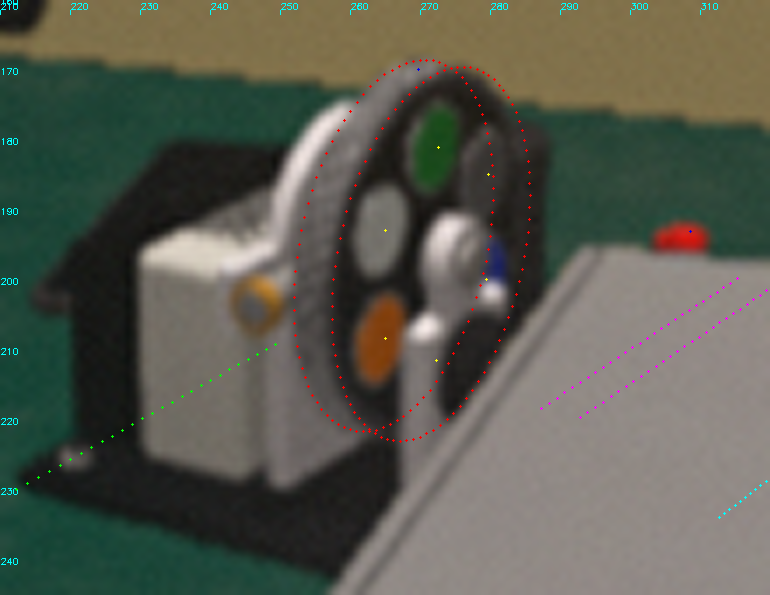

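```bash
python3 -m inch '[[[-30,0,0],-6],[[-60,0,0],-11.7],[[-60,0,0],-11.7],[[-60,0,0],-11.7]]' 255 60
```

```text
time: 0.9
position: [0.2057, 0.5097, 0.2882]
ee_rot: [[-0.001, 0.18, 0.984], [-0.001, 0.984, -0.18], [-1.0, -0.001, -0.0]]
force: [-0.1, -0.2, -0.5]
gripper_width: 0.012
```

```bash
python3 -m inch '[[[0,-40,43],0],[[0,-80,86],0],[[0,-120,129],0],[[0,-160,172],0],[[0,-200,215],0],[[0,-240,258],0],[[0,-270,290],0],[[0,-270,290],0]]'; python3 -m inch '[[[0,-40,43],0],[[0,-80,86],0],[[0,-120,129],0],[[0,-160,172],0],[[0,-198,219],0],[[0,-198,219],0],[[0,-198,219],0]]'
python3 - <<'E'
from h import *
s=bot.get_state();p=s["position"]-np.array([.6273,-.0155,0]);print(p@ex,p@ey,s["position"],s["force"],s["gripper_width"],s["joint_pos"])
crop("top",200,80,180,140,4,"t2.png");crop("side",180,80,150,120,5,"s2.png")
E
```

```text
time: 1.9
position: [0.4441, 0.1899, 0.2873]
ee_rot: [[-0.002, 0.184, 0.983], [-0.001, 0.983, -0.184], [-1.0, -0.002, -0.002]]
force: [0.0, 0.6, -0.3]
gripper_width: 0.0002
time: 2.78
position: [0.6224, -0.0401, 0.2876]
ee_rot: [[-0.003, 0.179, 0.984], [0.001, 0.984, -0.179], [-1.0, 0.001, -0.003]]
force: [-0.5, 0.4, -0.6]
gripper_width: -0.0006
-0.00042897740865044897 -0.02511491197966296 [ 0.62237444 -0.04013091  0.28757288] [-0.47444216  0.38337829 -0.58184115] -0.0005532108556194617 [-2.43424610e-01  3.66480525e-01  1.24256335e+00  7.34296882e-04
  1.53557948e+00 -1.63462796e+00]
```

View pics/t2.png

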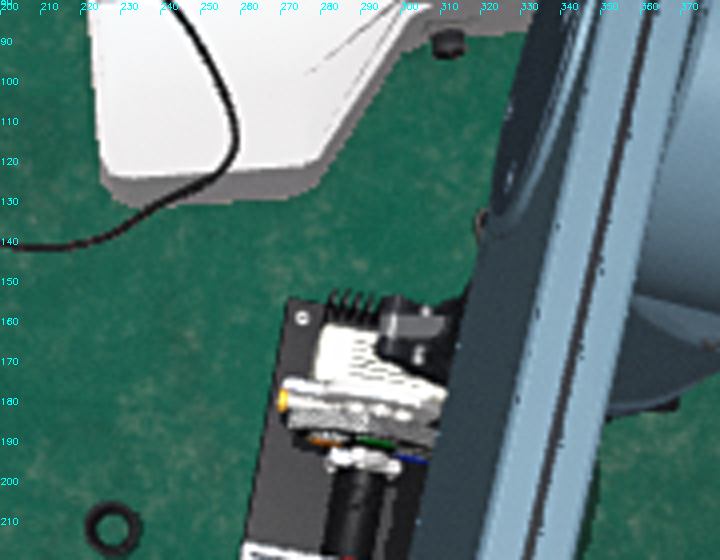

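View pics/s2.png

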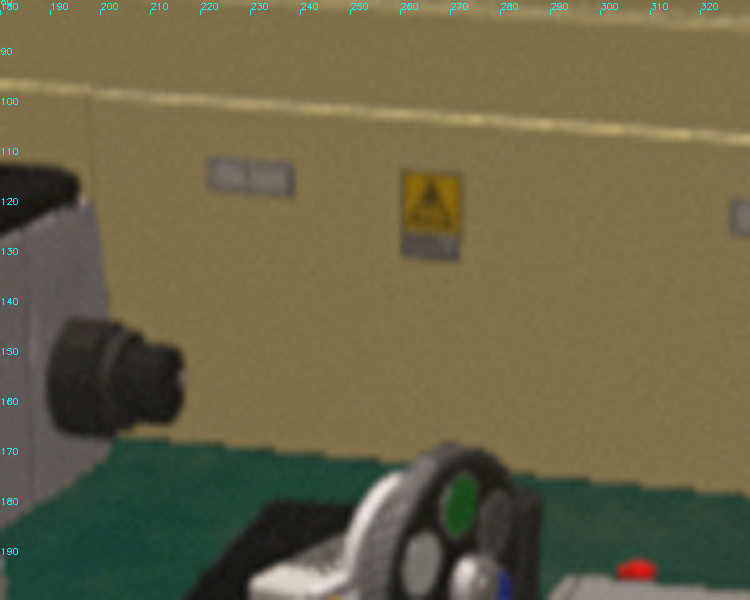

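```bash
python3 - <<'E'
from h import *
for n in("side","top"):
    c=bot.read_camera(n); cv2.imwrite(f"pics/{n}2.png",c["pixels"][:,:,::-1])
    print(n,proj(c,[.622,-.04,.288]),proj(c,[.622,-.04,.269]),np.array(c["R"]).T@-np.array(c["t"]))
E
```

```text
side [276.77175202  79.94503462] [276.64433662  90.48077848] [0.30356779 0.82184692 0.40393674]
top [320.85346838 177.63688706] [318.83984998 179.12870348] [0.52320857 0.09337773 0.94205313]
```

View pics/side2.png

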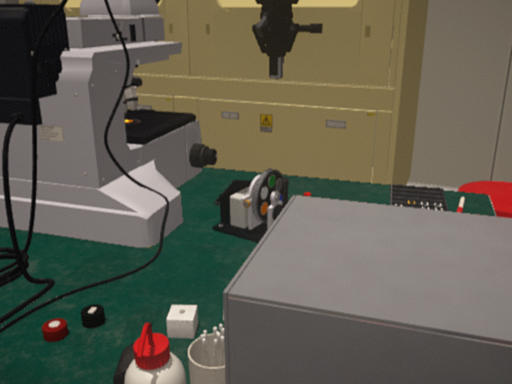

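View pics/top2.png

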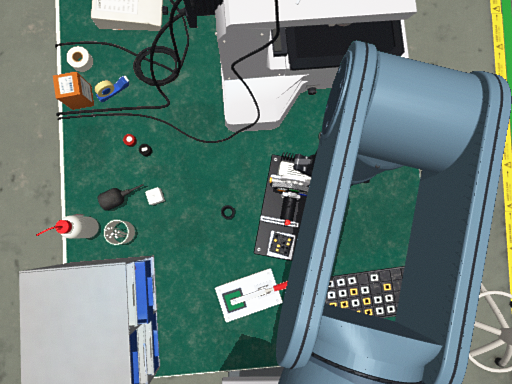

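```bash
python3 - <<'E'
from h import *
crop("side",235,20,80,80,7,"s3.png")
E
```

```text
(no output)
```

View pics/s3.png

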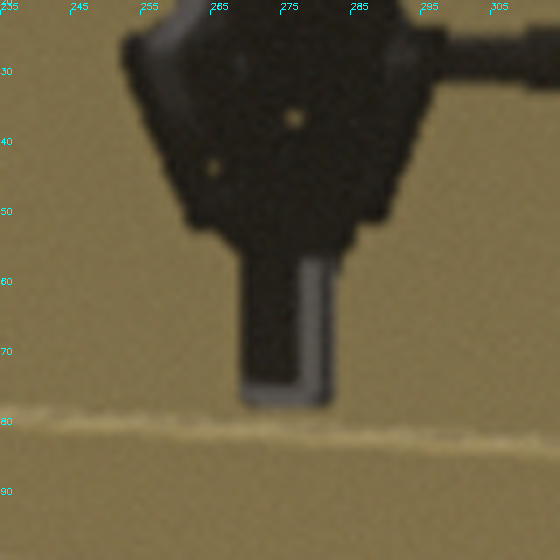

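```bash
python3 -m inch '[[[40,0,0],0],[[80,0,0],0],[[110,0,0],0],[[125,-2,0],0],[[125,-2,0],0],[[125,-2,0],0]]'
python3 - <<'E'
from h import *
c=crop("side",210,100,110,100,6,"s4.png")
p=np.array(bot.get_state()["position"]);print(proj(c,p),proj(c,p-[0,0,.019]))
E
```

```text
time: 3.78
position: [0.6237, -0.0434, 0.1656]
ee_rot: [[0.003, 0.178, 0.984], [-0.001, 0.984, -0.178], [-1.0, -0.0, 0.003]]
force: [0.1, 1.5, 0.7]
gripper_width: 0.0005
[275.73529613 144.7856642 ] [275.62051538 154.41309324]
```

View pics/s4.png

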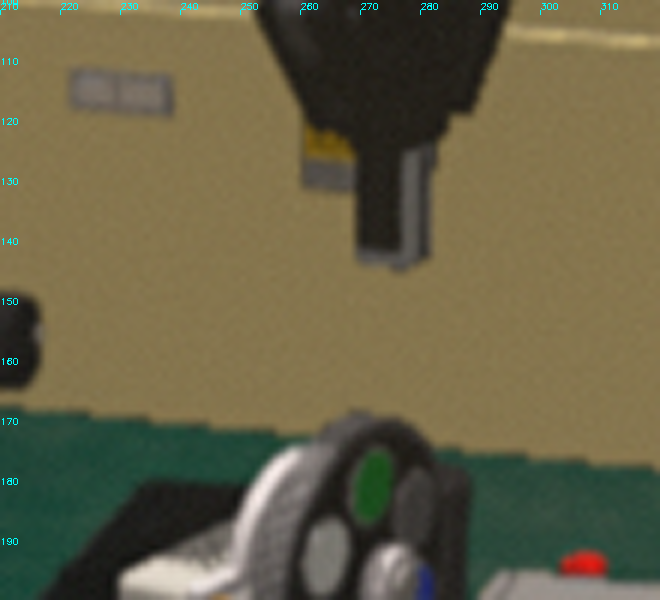

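```bash
python3 -m inch '[[[10,0,0],0],[[18,0,0],0],[[18,0,0],0]]';python3 -m inch '[[[6,0,0],0],[[12,0,0],0],[[12,0,0],0]]'
python3 - <<'E'
from h import *
c=crop("side",230,100,90,100,6,"s5.png")
print(bot.get_state()["force"])
E
```

```text
time: 4.2
position: [0.622, -0.0432, 0.1447]
ee_rot: [[-0.002, 0.179, 0.984], [0.001, 0.984, -0.179], [-1.0, 0.0, -0.002]]
force: [0.0, 0.8, -0.9]
gripper_width: 0.0
time: 4.58
position: [0.6223, -0.0433, 0.1331]
ee_rot: [[-0.001, 0.179, 0.984], [0.0, 0.984, -0.179], [-1.0, 0.0, -0.001]]
force: [-0.2, -0.4, 0.4]
gripper_width: -0.0001
[ 0.18774376 -0.40545223 -0.12243633]
```

View pics/s5.png

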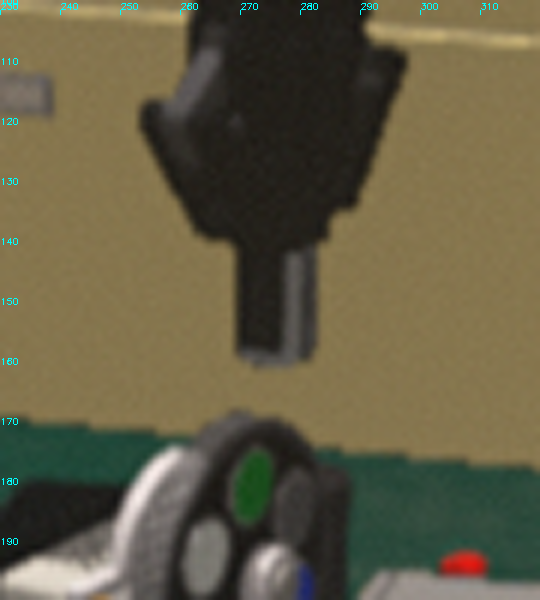

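```bash
python3 -m inch '[[[3,0,0],0],[[5,0,0],0],[[5,0,0],0]]';python3 -m inch '[[[2,0,0],0],[[3,0,0],0],[[3,0,0],0]]'
```

```text
time: 5.0
position: [0.6227, -0.0433, 0.1287]
ee_rot: [[-0.0, 0.179, 0.984], [0.0, 0.984, -0.179], [-1.0, 0.0, -0.0]]
force: [0.1, -0.3, -0.1]
gripper_width: 0.0001
time: 5.38
position: [0.6227, -0.0433, 0.1258]
ee_rot: [[-0.0, 0.179, 0.984], [0.0, 0.984, -0.179], [-1.0, -0.0, -0.0]]
force: [-0.7, -0.8, 0.2]
gripper_width: 0.0
```

```bash
python3 -m inch '[[[1,0,0],0],[[2,0,0],0],[[2,0,0],0]]';python3 -m inch '[[[1,0,0],0],[[2,0,0],0],[[2,0,0],0]]'
python3 - <<'E'
from h import *
c=crop("side",230,130,90,70,8,"s6.png")
c=crop("top",270,150,80,80,8,"t6.png")
print(bot.get_state()["force"])
E
```

```text
time: 5.75
position: [0.6227, -0.0434, 0.1238]
ee_rot: [[-0.0, 0.179, 0.984], [0.0, 0.984, -0.179], [-1.0, -0.0, -0.0]]
force: [0.1, -0.1, -0.2]
gripper_width: -0.0001
time: 6.12
position: [0.6227, -0.0434, 0.1218]
ee_rot: [[-0.0, 0.179, 0.984], [0.0, 0.984, -0.179], [-1.0, 0.0, -0.0]]
force: [0.0, -0.7, 0.1]
gripper_width: 0.0002
[-0.82441092  0.30829886 -0.46957173]
```

View pics/s6.png

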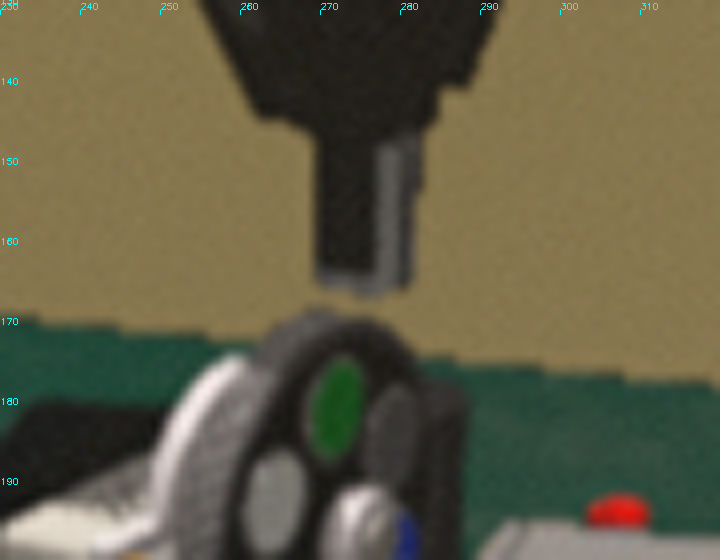

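View pics/t6.png

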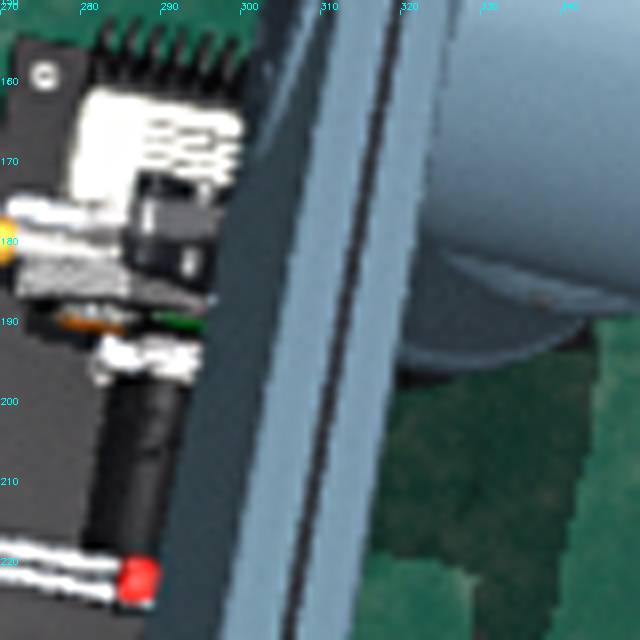

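```bash
python3 -m inch '[[[1,0,0],0],[[2,0,0],0],[[2,0,0],0]]';python3 -m inch '[[[1,0,0],0],[[2,0,0],0],[[2,0,0],0]]'
```

```text
time: 6.6
position: [0.6227, -0.0433, 0.1198]
ee_rot: [[-0.0, 0.179, 0.984], [0.0, 0.984, -0.179], [-1.0, 0.0, -0.0]]
force: [0.4, 0.0, 0.2]
gripper_width: -0.0002
time: 6.98
position: [0.6227, -0.0433, 0.1178]
ee_rot: [[-0.0, 0.179, 0.984], [0.0, 0.984, -0.179], [-1.0, 0.0, -0.0]]
force: [-0.3, -0.2, 0.7]
gripper_width: 0.0004
```

```bash
python3 -m inch '[[[-10,0,0],0],[[-10,15,0],0],[[-10,27,0],0],[[-10,27,0],0]]';python3 -m inch '[[[2,0,0],0],[[4,0,0],0],[[4,0,0],0]]';python3 -m inch '[[[1,0,0],0],[[2,0,0],0],[[2,0,0],0]]'
```

```text
time: 7.48
position: [0.6276, -0.0152, 0.1278]
ee_rot: [[-0.0, 0.177, 0.984], [0.0, 0.984, -0.177], [-1.0, 0.0, -0.0]]
force: [-0.7, 0.1, -0.6]
gripper_width: -0.0001
time: 7.85
position: [0.6274, -0.0171, 0.1235]
ee_rot: [[-0.001, 0.179, 0.984], [0.0, 0.984, -0.179], [-1.0, -0.0, -0.001]]
force: [-0.4, -0.5, -1.0]
gripper_width: -0.0
time: 8.22
position: [0.6275, -0.0169, 0.1218]
ee_rot: [[-0.0, 0.179, 0.984], [-0.0, 0.984, -0.179], [-1.0, -0.0, -0.0]]
force: [-0.6, 0.3, 0.8]
gripper_width: -0.0001
```

```bash
python3 - <<'E'
from h import *
c=crop("side",230,130,90,70,8,"s7.png")
print(bot.get_state()["force"],bot.get_state()["position"])
E
```

```text
[0.76626671 1.32254815 0.18763784] [ 0.62757781 -0.01684164  0.12187728]
```

View pics/s7.png

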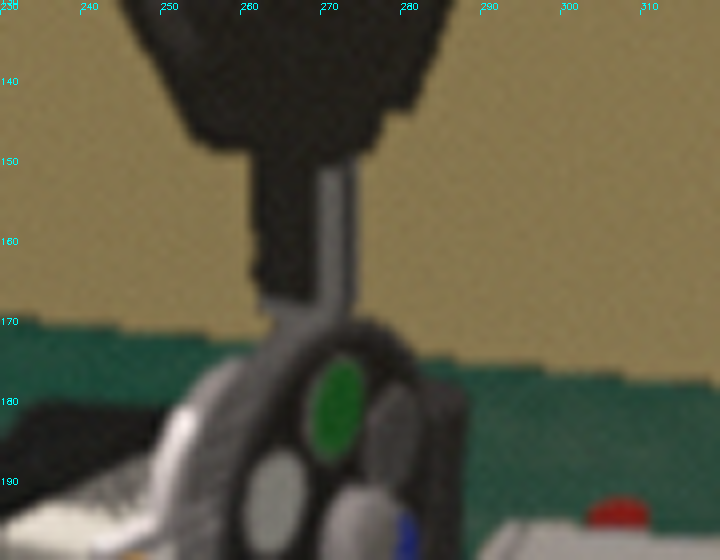

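```bash
python3 -m inch '[[[1,0,0],0],[[1.5,0,0],0],[[1.5,0,0],0]]';python3 -m inch '[[[1,0,0],0],[[1.5,0,0],0],[[1.5,0,0],0]]'
```

```text
time: 8.65
position: [0.6278, -0.0168, 0.1216]
ee_rot: [[0.001, 0.178, 0.984], [-0.0, 0.984, -0.178], [-1.0, -0.0, 0.001]]
force: [-2.1, -0.3, 5.8]
gripper_width: 0.0001
time: 9.02
position: [0.6279, -0.0169, 0.1214]
ee_rot: [[0.002, 0.178, 0.984], [-0.001, 0.984, -0.178], [-1.0, -0.0, 0.002]]
force: [-4.9, 0.4, 14.6]
gripper_width: 0.0001
```

```bash
python3 -m inch '[[[-6,0,0],0],[[-6,-12,0],0],[[-6,-21,0],0],[[-6,-21,0],0],[[-3,-21,0],0],[[-1,-21,0],0],[[0,-21,0],0],[[0,-21,0],0]]'
```

```text
time: 10.02
position: [0.6238, -0.0373, 0.1191]
ee_rot: [[-0.0, 0.178, 0.984], [-0.0, 0.984, -0.178], [-1.0, -0.0, -0.0]]
force: [-2.3, -0.3, 2.4]
gripper_width: -0.0002
```

```bash
python3 -m inch '[[[1.4,0,0],0],[[1.4,0,0],0],[[0.5,3,0],0],[[-0.2,6,0],0],[[-0.7,9,0],0],[[-1.1,12,0],0],[[-1.2,15,0],0],[[-1.3,18,0],0]]'
python3 - <<'E'
from h import *
c=crop("side",230,130,90,90,6,"s8.png")
E
```

```text
time: 11.02
position: [0.6271, -0.0199, 0.1215]
ee_rot: [[0.001, 0.179, 0.984], [-0.001, 0.984, -0.179], [-1.0, -0.001, 0.001]]
force: [-3.6, 0.0, 8.2]
gripper_width: -0.0
```

View pics/s8.png

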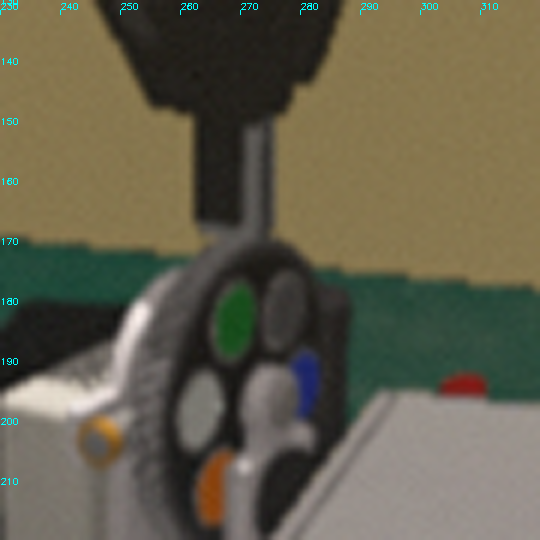

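```bash
python3 -m inch '[[[0,4,0],0],[[0,8,0],0],[[0.1,12,0],0],[[0.5,16,0],0],[[1.1,20,0],0],[[2,23.5,0],0],[[3.0,27,0],0]]'
python3 - <<'E'
from h import *
c=crop("side",230,130,90,90,6,"s9.png")
E
```

```text
time: 11.95
position: [0.6324, 0.008, 0.1181]
ee_rot: [[0.002, 0.178, 0.984], [0.001, 0.984, -0.178], [-1.0, 0.002, 0.001]]
force: [-1.1, 3.3, 4.8]
gripper_width: 0.0
```

View pics/s9.png

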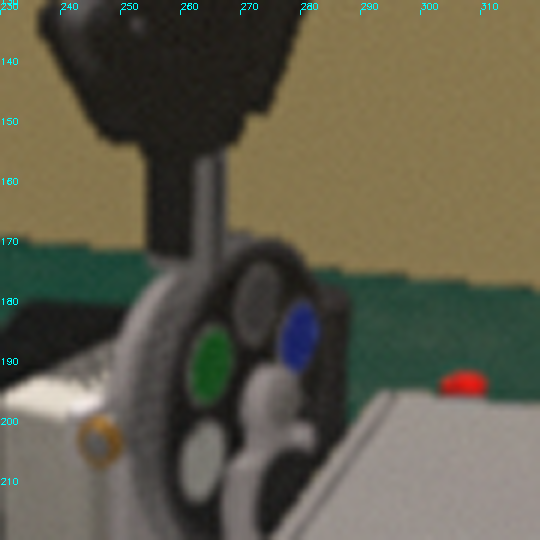

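```bash
python3 -m inch '[[[-10,2,0],0],[[-30,2,0],0],[[-50,2,0],0],[[-50,2,0],0],[[-50,2,0],0],[[-50,2,0],0]]'
python3 - <<'E'
from h import *
O=np.array([.6273,-.0155,0])
c=bot.read_camera("side");box=(210,160,110,85,7)
im=cv2.resize(c["pixels"][160:245,210:320,::-1],None,fx=7,fy=7,interpolation=cv2.INTER_CUBIC)
for k in range(6):
    a=np.radians(60*k);p=proj(c,O+(-6.7*ex+31*np.sin(a)*ey+(72+31*np.cos(a))*ez)/1000)
    q=((p-[210,160])*7+3.5).astype(int);cv2.circle(im,(int(q[0]),int(q[1])),3,(255,0,255),-1)
cv2.imwrite("pics/s10.png",im)
E
```

```text
time: 12.75
position: [0.6316, 0.0088, 0.166]
ee_rot: [[-0.002, 0.179, 0.984], [0.0, 0.984, -0.179], [-1.0, -0.0, -0.002]]
force: [-0.3, -0.1, 0.1]
gripper_width: 0.0
```

View pics/s10.png

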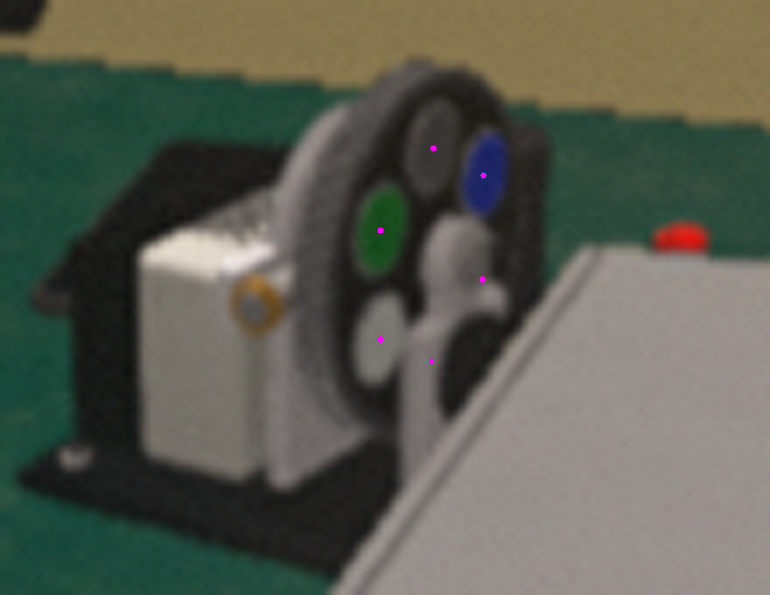

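```bash
python3 -m inch '[[[0,-15,-25],0],[[0,-30,-50],0],[[0,-45,-70],0],[[0,-60,-83.5],0],[[0,-60,-83.5],0],[[0,-60,-83.5],0]]';python3 -m inch '[[[25,0,0],0],[[45,0,0],0],[[60,0,0],0],[[60,0,0],0],[[60,0,0],0]]'
python3 - <<'E'
from h import *
p=np.array(bot.get_state()["position"])-[.6273,-.0155,0];print(p@ex,p@ey,p[2])
c=crop("side",250,110,100,90,6,"s11.png")
crop("top",240,170,100,90,6,"t11.png")
E
```

```text
time: 13.55
position: [0.5401, -0.0354, 0.1673]
ee_rot: [[0.001, 0.179, 0.984], [0.0, 0.984, -0.179], [-1.0, 0.0, 0.001]]
force: [-0.2, 0.2, -0.9]
gripper_width: 0.0001
time: 14.18
position: [0.54, -0.0354, 0.1077]
ee_rot: [[0.001, 0.178, 0.984], [-0.0, 0.984, -0.178], [-1.0, -0.0, 0.001]]
force: [0.3, -0.5, 0.3]
gripper_width: 0.0001
-0.08228578884950291 -0.03519036788500389 0.10771906137707137
```

View pics/s11.png

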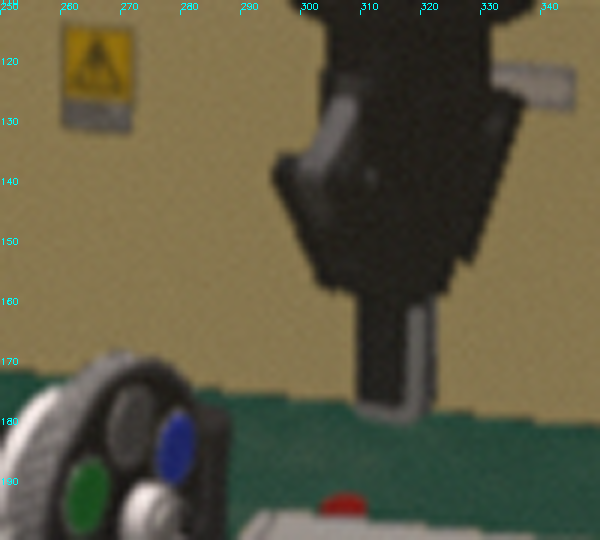

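View pics/t11.png

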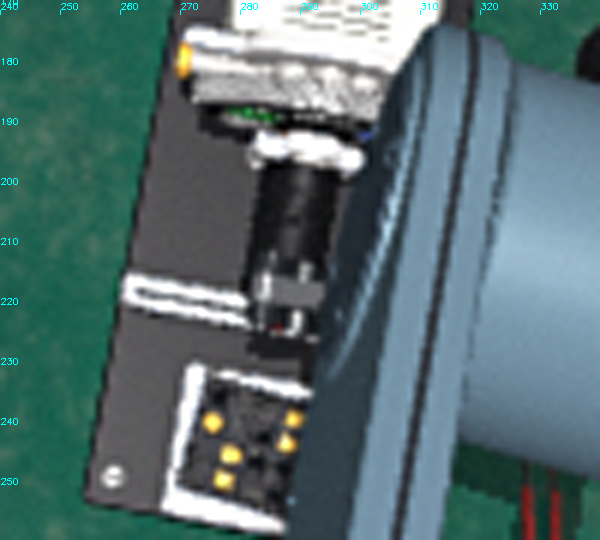

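```bash
python3 -m inch '[[[15,0,0],0],[[30,0,-1],0],[[30,0,-1],0],[[30,0,-1],0]]'; python3 -m inch '[[[0,5,0],0],[[0,10,0],0],[[0,14,0],0],[[0,18,0],0],[[0,18,0],0]]'
```

```text
time: 14.78
position: [0.5383, -0.0352, 0.077]
ee_rot: [[-0.001, 0.179, 0.984], [0.0, 0.984, -0.179], [-1.0, 0.0, -0.001]]
force: [0.5, 0.6, -0.4]
gripper_width: -0.0002
time: 15.4
position: [0.5417, -0.0171, 0.0773]
ee_rot: [[0.0, 0.178, 0.984], [-0.0, 0.984, -0.178], [-1.0, -0.0, 0.0]]
force: [0.5, -0.4, 0.3]
gripper_width: 0.0003
```

Now at stand y ≈ -17, no contact yet; push on.

```bash
python3 -m inch '[[[0,4,0],0],[[0,8,0],0],[[0,12,0],0],[[0,16,0],0],[[0,20,0],0],[[0,20,0],0]]'; python3 -m inch '[[[0,4,0],0],[[0,8,0],0],[[0,12,0],0],[[0,15,0],0],[[0,15,0],0]]'
python3 - <<'E'
from h import *
p=np.array(bot.get_state()["position"])-[.6273,-.0155,0];print(p@ex,p@ey,p[2])
c=crop("side",250,140,100,70,7,"s12.png")
crop("top",240,170,100,90,6,"t12.png")
E
```

```text
time: 16.15
position: [0.5453, 0.0027, 0.0772]
ee_rot: [[0.0, 0.178, 0.984], [0.0, 0.984, -0.178], [-1.0, 0.0, 0.0]]
force: [0.6, 0.1, 0.0]
gripper_width: 0.0002
time: 16.77
position: [0.5478, 0.0166, 0.0772]
ee_rot: [[-0.0, 0.178, 0.984], [-0.001, 0.984, -0.178], [-1.0, -0.001, -0.0]]
force: [-1.2, -3.1, -0.5]
gripper_width: -0.0
-0.08395550548845837 0.017288906301584445 0.07721315192115294
```

View pics/s12.png

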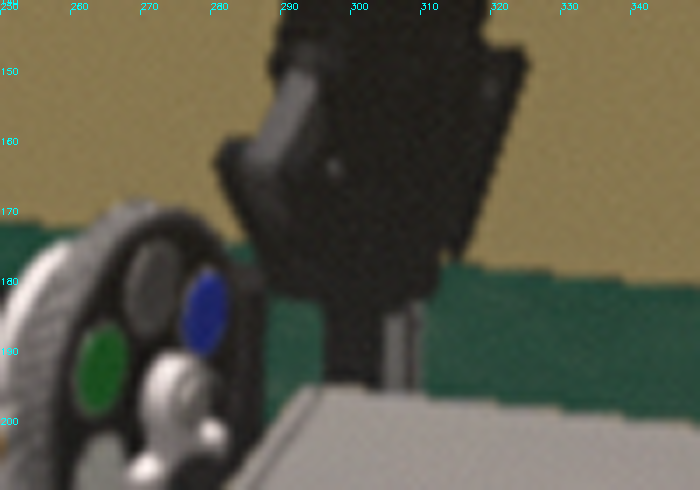

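View pics/t12.png

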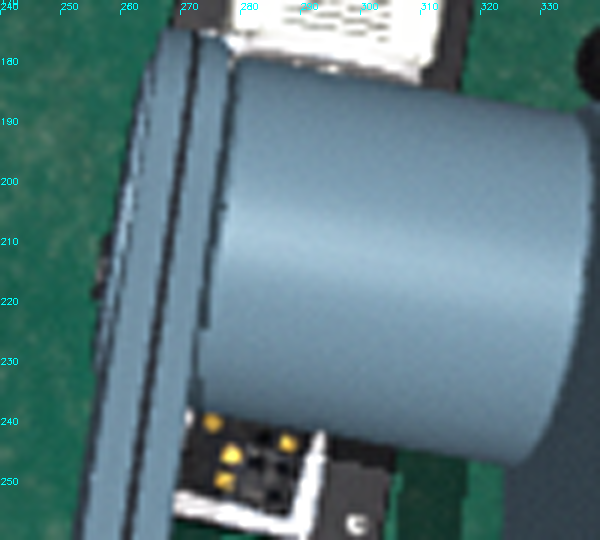

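```bash
python3 -m inch '[[[0,2,0],0],[[0,4,0],0],[[0,4,0],0]]'; python3 -m inch '[[[0,1.5,0],0],[[0,3,0],0],[[0,3,0],0]]';  python3 -m inch '[[[0,1,0],0],[[0,2,0],0],[[0,2,0],0]]'
```

```text
time: 17.25
position: [0.5481, 0.0178, 0.0773]
ee_rot: [[-0.001, 0.178, 0.984], [-0.005, 0.984, -0.178], [-1.0, -0.005, -0.0]]
force: [-3.1, -15.5, 1.0]
gripper_width: -0.0
time: 17.62
position: [0.5482, 0.0186, 0.0773]
ee_rot: [[-0.002, 0.178, 0.984], [-0.008, 0.984, -0.178], [-1.0, -0.008, -0.001]]
force: [-5.2, -23.8, 0.9]
gripper_width: -0.0003
time: 18.0
position: [0.5484, 0.0191, 0.0773]
ee_rot: [[-0.003, 0.178, 0.984], [-0.01, 0.984, -0.178], [-1.0, -0.011, -0.001]]
force: [-6.0, -28.5, 2.4]
gripper_width: 0.0004
```

```bash
python3 -m inch '[[[0,-10,0],0],[[0,-20,0],0],[[0,-30,0],0],[[0,-40,0],0],[[0,-40,0],0],[[0,-40,0],0]]'; python3 -m inch '[[[-40,0,0],0],[[-80,0,0],0],[[-120,0,0],0],[[-120,-50,0],0],[[-120,-100,0],0],[[-120,-150,0],0],[[-120,-200,0],0],[[-120,-200,0],0]]'
python3 - <<'E'
from h import *
c=crop("side",210,150,120,90,6,"s13.png")
c=crop("top",245,145,110,130,5,"t13.png")
O=np.array([.6273,-.0155,0])
h=cv2.cvtColor(c["pixels"],cv2.COLOR_RGB2HSV); m=((h[...,0]<8)|(h[...,0]>172))&(h[...,1]>150)&(h[...,2]>80)
yy,xx=np.nonzero(m[205:235,255:305]);u,v=xx.mean()+255,yy.mean()+205;print(len(xx),u,v)
for a in((u,v),(287.0,221.74)):
    P=ray(c,*a,.092)-O;print(P@ex,P@ey)
E
```

```text
time: 18.75
position: [0.5424, -0.0133, 0.0772]
ee_rot: [[0.0, 0.179, 0.984], [0.0, 0.984, -0.179], [-1.0, 0.0, 0.0]]
force: [-0.4, 0.6, 0.0]
gripper_width: -0.0
time: 19.75
position: [0.5061, -0.2133, 0.1971]
ee_rot: [[0.0, 0.183, 0.983], [-0.001, 0.983, -0.183], [-1.0, -0.001, 0.0]]
force: [0.5, 1.4, -0.0]
gripper_width: 0.0001
22 272.22727272727275 219.22727272727272
-0.08358737692297655 0.038067893133437704
-0.08308310770155074 0.0026696528972718326
```

View pics/s13.png

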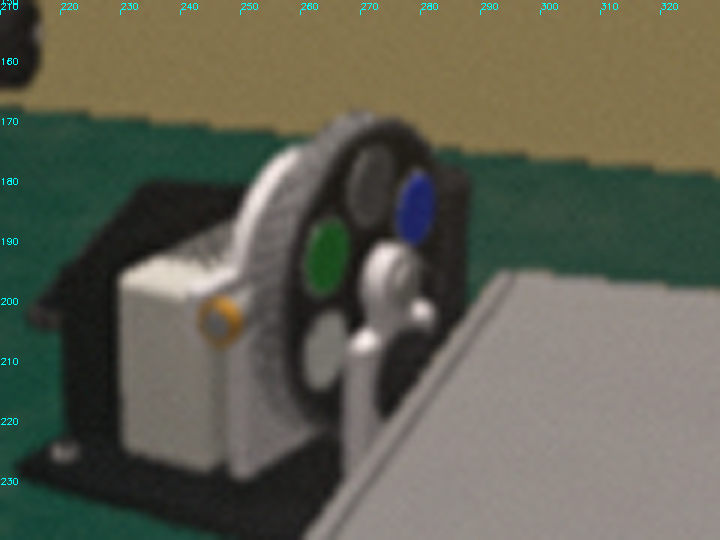

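View pics/t13.png

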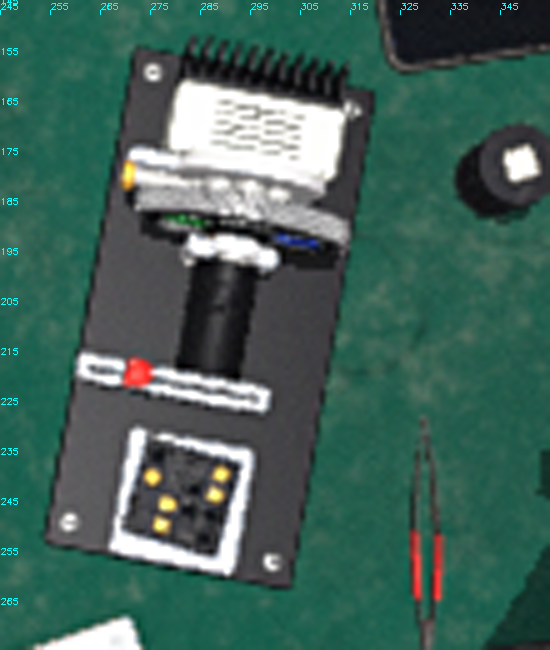

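```bash
python3 -m inch '[[[0,0,0],0],[[0,0,0],0],[[0,0,0],0],[[0,0,0],0]]'; python3 -c "
from plant import bot
print(bot.hand_in())"
```

```text
time: 20.35
position: [0.5067, -0.2098, 0.1973]
ee_rot: [[0.0, 0.178, 0.984], [-0.0, 0.984, -0.178], [-1.0, -0.0, 0.0]]
force: [-0.6, 0.7, 0.6]
gripper_width: -0.0003
the job is handed in; nothing more can be done
None
```

The amber filter is in the light path and the shutter is open. I handed the job in at 20.4 s; no verdict was reported.

- **Wheel:** It started one click above amber. I turned it one click back (top of the rim to the left) with one stroke of the shut fingertips on the knurled rim. The readings during the stroke were 5–8 N pressing down. After I lifted off, the visible windows sat on their click positions, with clear at 8 o'clock, so amber is at the bottom. The bracket hides amber itself, so its position is inferred from the other windows.
- **Shutter:** Then I pushed the knob from its right side to the left until it met the end stop, where the force rose to about 29 N. The top camera then measured 35.4 mm of travel against the 36 mm nominal, within about 1 mm of measuring error.
- **Other objects:** The tray, can and tweezers looked unmoved in the last top picture. The loupe was outside that last crop, so I did not recheck it; the robot never worked near it.
- **What disagreed:** The shut fingertips touched the rim about 2 mm behind the TCP, not 19 mm ahead of it as stated. I found the true contact height by touching down gently and worked from that.

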